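# Snap a fresh backing block into the cinnamon cutting jig

### The arm

A 6-joint arm with a two-finger parallel gripper is mounted at the origin on the work surface. World frame = base frame: x ahead of the robot, y to its left, z up, the work surface at z = 0. Lengths are in m, angles in degrees, forces in N, time in s.
With the tool pointing down it reaches from about 0.35 to 0.775 m from the base axis. Payload 5.5 kg.
Tool frame: the origin (TCP) lies between the finger pads; the fingertips stand 11 mm ahead of it and the grasp point (between the pads) lies 8 mm behind it (manip.tip_extent is the distance from the TCP to the fingertips, in m); x points along the fingers, y is the direction in which the jaws open and shut, and the axes are right-handed (so a half turn about x gives the same grasp; the last joint's range is limited). The gripper opens to 85 mm and grips with 20 to 120 N. Pads are 22 mm wide; open, the fingers measure 114 mm over their backs; the gripper's body (76 mm by 85 mm) begins 54 mm behind the grasp point. The pads swing forward as they close: fully open they stand 13 mm farther back than shut.
Start: joints at [57.605, 17.945, 2.641, 74.691, 0, 82.002], TCP at [0.238, 0.524, 0.242] pointing down, gripper open.
Joint ranges: [-158.12, 158.12], [-49.38, 96.58], [-58.88, 72.47], [-126.05, 133.96], [-84.25, 85.87], [-180, 180]. Speed limits (degrees/s): [147.25, 147.25, 180, 180, 180, 180].

### API

Orientations are given as a 3x3 rotation matrix whose columns are the frame's x, y, z axes.
In Python, from plant import manip, eyes, order, nets gives the robot as it stands.
- The arm moves only by the tool move_arm, never from a script. Its argument "targets" is a list of rows, each a list of 3 entries, a list of its own where there are three numbers: the turn, a rotation vector about the tool's x, y, z in degrees, then the shift along the tool's x, y, z in m, then the opening, from 0 (shut) to 1 (fully open). In form: [[[ax, ay, az], [dx, dy, dz], grip], ...]. A call has 1 to 12 rows; each row is the pose to reach, as a shift and turn from the pose commanded when the call began, along the tool's axes at that moment; what a row does not reach only later rows make up. A row lasts 1/12 s, in which the tool goes at most 41.7 mm and 7.16 degrees, less where a joint would pass 70% of its speed; a pose out of reach is approached as far as the arm can. A call with a gripper value outside its range is refused whole. The fingers move at their own pace and stop on an object; "newtons" is the grip in N (left out, the last holds). Time passes only in rows, so rows that repeat a pose let the fingers close. It gives the time, the measured TCP pose, the force and the opening at its end, in the units of the state.
- manip.get_state(): the state, without advancing time (a new reading comes with each control period).
- eyes.get_image(name): name is "scene" or "top" or "wrist"; returns a dict with "color" (480x640x3 uint8, red, green, blue), "camera_matrix" (3x3 intrinsics, pixels), "extrinsics" (4x4, takes a point from camera to world coordinates). Camera axes: x right, y down, z forward; pixel columns grow to the right and rows downward; lengths in m; the calibration is good to about 2 mm. A picture is of the moment at which its call begins. There is no depth.
- order.job_done(): hands the job in, once; it reports no verdict.
Trained networks look in a picture, given as the dict that the camera call returned (one of the last four; its "shot" number tells which), for a name from the list of things; names that differ only in an ending like _2 or _b are one class to them, and where a whole thing is asked for, a point or a joint stands for the part that bears it (a point fixed in the world has none). Each returns a list of dicts, best first, with "conf" (0 to 1); they miss things now and then, are a little off and sometimes report something else, mostly with a low value. They report only what shows in the picture. A call takes as long as a camera call. They do not tell look-alikes from the thing itself.
- nets.search_frame(picture, name): "at" ([x, y, z] in m, in world coordinates, good to about 4 mm: the middle of the surface that is visible of it).
- nets.trace(picture, name): "mask" (480x640 bool, what is visible of it).
The state is a dict: "time": time; "joint_pos": joint angles; "qvel": joint speeds; "joint_efforts": joint torques, N m; "eef_pos": TCP position; "eef_rot": TCP orientation; "wrist_force": force on the tool from outside, world axes, zero at the start; "ft_torque": the same for the moment, N m; "opening": opening from 0.0 (shut) to 1.0 (fully open).
Only numpy, scipy, OpenCV 4.12 (cv2) and the standard library are available. Lean on these libraries where they do the work, as an engineer would, in place of code of your own. Each camera call takes 0.05 s, during which the arm holds its last target.

### The job

Fit the unused full-length wooden backing block into the steel cutting jig: press it straight down between the two spring clips until both snap over its ends, so that it lies flat on the base, centred and square between the clips. Do not drop it in; let go of it once it is home. Leave the sawn-up block and the short block where they lie.

Things in the scene. Friction and masses are not known exactly. Their poses are not given: they have to be found in the camera images.
- new_block_mid (a point): The unused backing block to fit: plain pale wood bar lying flat, 120 mm long (x), 36 mm wide (y), 48 mm high (z), no cuts in its top, about 0.14 kg. Both ends are bevelled alike at top and bottom (the last 16 mm of height slope in by 7 mm), so either end and either face will do. This point is its centre, 24 mm above its underside.
- jig_seat (a point): Centre of the jig's seat: top of its fixed dark steel base (210 x 100 mm, top 12 mm above the table). The block lies along x, its centre 24 mm above this point when home. At each end a 40 mm wide spring clip hinged at its foot: nose 46 mm up at x = +/-53 mm (gives 7 mm to pass the block; about 4 to 10 N down in all), flared to +/-66 mm at its top, 70 mm up. Nothing stands beside the seat in y.
- worn_block_mid (a point): Bystander: an old block of the same outline (120 x 36 x 48 mm) with four 6 mm wide saw cuts, 16 mm deep, across its top face. Its centre, 24 mm up. Not to be moved.
- short_block_mid (a point): Bystander: an uncut block of the same section and bevels but only 80 mm long, too short for the clips. Its centre, 24 mm up. Not to be moved.
Mind the look-alikes: they are no part of the job. Leave any turquoise look-alike of the part that bears new_block_mid alone. Of the things that look like the part that bears jig_seat, the larger one is meant.

How it is judged (in metres and radians):
At the end, for the whole second after the job is handed in: The unused full-length block rests on the jig's seat beneath both clip noses (its centre 24 mm, at most 29 mm, above the seat), within 15 mm of the seat's centre and 10 degrees of its long axis, at rest and released (horizontal distance between new_block_mid and jig_seat below 0.015 m and angle between the x axis of new_block_mid and the x axis of jig_seat, either way round below 0.175 rad and z of new_block_mid in the frame of jig_seat between 0.019 and 0.029 m and linear speed of new_block below 0.02 m/s); the robot touches nothing.
It fails at once if the sawn-up block or the short block is moved more than 40 mm (distance of any of worn_block_mid, short_block_mid from where it was at the start of the episode above 0.04 m).
It fails at once if the unused block is dropped (falls free, faster than 0.9 m/s) (linear speed of new_block above 0.9 m/s and contact force between the fingers and new_block below 0.2 N).
It also fails if it takes over 38 s, if anything falls off the work surface, if the arm or the gripper's body presses on something with over 40 N, if the wrist force passes 120 N, or if a joint passes its speed limit or range.

## Working session

There is one attempt and no reset: what is moved stays moved. The work goes in short steps, Python scripts to look and compute and a tool call to move; the robot and the scene stay as the last step left them, time stands still between calls to the robot, and variables do not carry over. Pictures are saved under pics/ and viewed, and the job is handed in when it is done.

Besides the shell and the picture viewer there is one more tool, called after "Emit:" by a JSON object that holds its "method" and its "body", one argument or row to a line. move_arm: Moves the arm, as the interface text tells. Its arguments: {"type":"object","properties":{"targets":{"type":"array"},"newtons":{"type":"number"}},"required":["targets"]}

```bash
ls; mkdir -p pics
python3 - <<'E'
from plant import manip, eyes, order, nets
import cv2
s=manip.get_state(); print(s['time'],s['eef_pos'],s['eef_rot'],s['opening'])
for n in ['scene','top']:
    p=eyes.get_image(n); cv2.imwrite(f'pics/{n}0.png',p['color'][:,:,::-1])
    for k in ['new_block_mid','jig_seat','worn_block_mid','short_block_mid']:
        for d in nets.search_frame(p,k): 
            P=p['extrinsics']; import numpy as np
            c=np.linalg.inv(P)@np.r_[d['at'],1]; u=p['camera_matrix']@c[:3]; u=u/u[2]
            print(n,k,np.round(d['at'],3),round(d['conf'],2),u[:2].round())
E
```

```text
pics
0.0 [0.2372292  0.5232257  0.24138351] [[-1.02411694e-03  4.13065899e-01  9.10700562e-01]
 [-1.57288251e-03  9.10699248e-01 -4.13067072e-01]
 [-9.99998239e-01 -1.85545397e-03 -2.82958400e-04]] 1.0028758384409473
scene new_block_mid [ 0.67  -0.283  0.038] 0.71 [186. 213.]
scene new_block_mid [ 0.538 -0.06   0.048] 0.58 [300. 254.]
scene jig_seat [ 0.326 -0.208  0.013] 0.87 [355. 189.]
scene jig_seat [0.591 0.245 0.012] 0.72 [369. 409.]
scene jig_seat [ 0.527 -0.325  0.035] 0.21 [244. 180.]
scene worn_block_mid [ 0.534 -0.196  0.041] 0.62 [268. 214.]
scene short_block_mid [ 0.527 -0.328  0.035] 0.62 [243. 180.]
top new_block_mid [ 0.663 -0.298  0.05 ] 0.72 [485. 135.]
top new_block_mid [ 0.524 -0.066  0.05 ] 0.6 [350. 220.]
top jig_seat [0.578 0.229 0.012] 0.68 [182. 199.]
top jig_seat [ 0.321 -0.226  0.006] 0.63 [449. 341.]
top worn_block_mid [ 0.522 -0.203  0.047] 0.56 [433. 220.]
```

View pics/scene0.png

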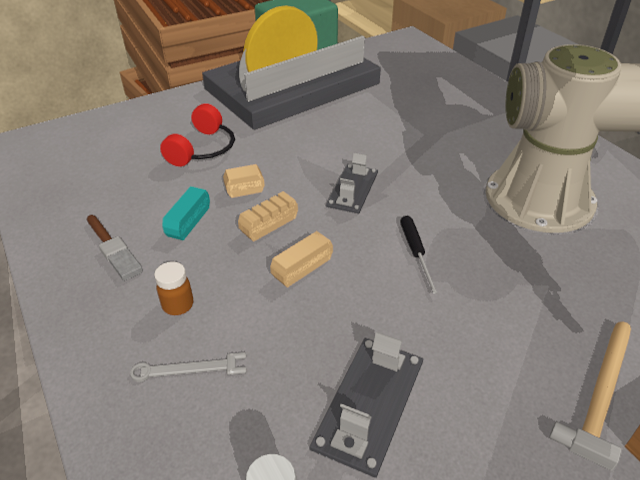

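View pics/top0.png

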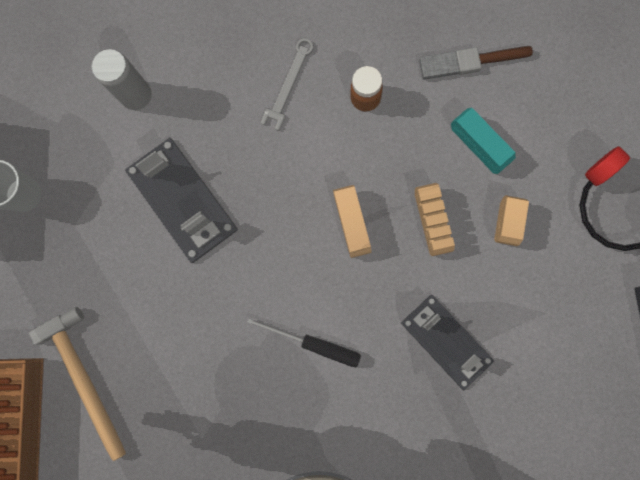

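Candidates in the top view:
- plain full-length bar: (350,220)
- sawn block: (434,220)
- short block: (513,220)
- turquoise look-alike: (483,140)
- large jig: (182,199); small jig: (449,341)

I choose the bar at (350,220) and the large jig. Next I measure both and check them in a crop.

```bash
cat > h.py <<'E'
import numpy as np, cv2
from plant import manip, eyes, order, nets
def back(p,uv,z):
    K=p['camera_matrix'];E=p['extrinsics']
    r=E[:3,:3]@np.linalg.inv(K)@np.array([uv[0],uv[1],1.]);o=E[:3,3]
    return o+r*(z-o[2])/r[2]
def proj(p,X):
    c=np.linalg.inv(p['extrinsics'])@np.r_[X,1];u=p['camera_matrix']@c[:3];return u[:2]/u[2]
def nearest(p,name,xy):
    L=nets.trace(p,name);best=None
    for d in L:
        m=d['mask'].astype(np.uint8); ys,xs=np.nonzero(m); c=np.array([xs.mean(),ys.mean()])
        e=np.linalg.norm(c-proj(p,xy))
        if best is None or e<best[0]: best=(e,m,c,d['conf'])
    return best
E
python3 - <<'E'
from h import *
p=eyes.get_image('top'); np.set_printoptions(suppress=True,precision=4)
print('cam',p['extrinsics'][:3,3])
vis=p['color'].copy()
for name,xy,z in [('new_block_mid',[.524,-.066,.048],.048),('jig_seat',[.578,.229,.012],.012)]:
    e,m,c,cf=nearest(p,name,xy)
    cs,_=cv2.findContours(m,cv2.RETR_EXTERNAL,cv2.CHAIN_APPROX_NONE); k=max(cs,key=cv2.contourArea)
    P=np.array([back(p,q[0],z)[:2] for q in k])
    r=cv2.minAreaRect((P*1000).astype(np.float32)); print(name,e,cf,r,cv2.boxPoints(r).tolist())
    cv2.drawContours(vis,[k],-1,(255,0,0),1)
cv2.imwrite('pics/crop1.png',cv2.resize(vis[120:270,110:380][:,:,::-1],None,fx=2.9,fy=2.9,interpolation=2))
E
```

```text
cam [ 0.3528 -0.0558  1.0362]
new_block_mid 2.0193849942166158 0.83 ((524.5703735351562, -68.85271453857422), (120.3674087524414, 38.53822708129883), 12.624274253845215) [[461.6302795410156, -63.20299530029297], [470.0530090332031, -100.80953216552734], [587.510498046875, -74.50243377685547], [579.0877685546875, -36.895896911621094]]
jig_seat 1.0239431614105938 0.6 ((577.547607421875, 230.8033905029297), (214.22085571289062, 103.38943481445312), 35.51948165893555) [[460.3349304199219, 210.64967346191406], [520.402099609375, 126.4991455078125], [694.76025390625, 250.9571075439453], [634.693115234375, 335.1076354980469]]
```

View pics/crop1.png

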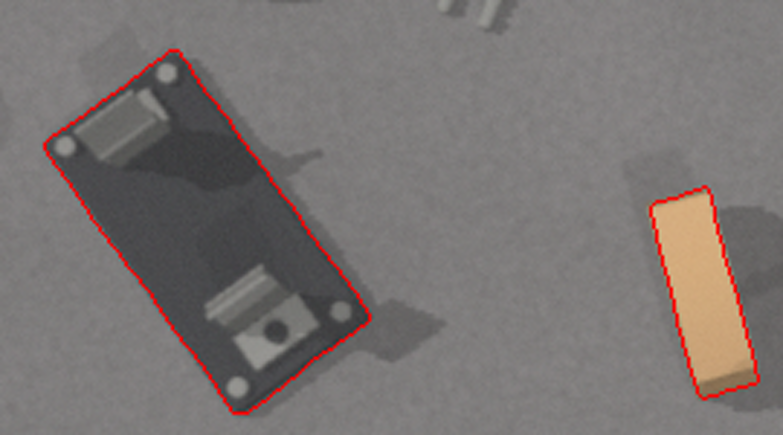

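The crop shows a plain uncut bar with a bevelled end at right and the large jig at left, and both outlines fit their stated sizes. Next I hover over the bar.

```bash
cat >> h.py <<'E'
from scipy.spatial.transform import Rotation as R
def goal(x,y,z,yaw):
    """tool down, tool-y at yaw deg"""
    s=manip.get_state(); A=np.array(s['eef_rot']);c,n=np.cos(np.radians(yaw)),np.sin(np.radians(yaw))
    X=np.array([0,0,-1.]);Y=np.array([c,n,0]);Z=np.cross(X,Y)
    T=np.c_[X,Y,Z]
    print('turn',R.from_matrix(A.T@T).as_rotvec(degrees=True).round(2),'shift',(A.T@(np.array([x,y,z])-s['eef_pos'])).round(4))
E
python3 -c "
from h import *
goal(.524,-.068,.22,102.6)"
```

```text
turn [-3.7e+01  0.0e+00 -1.0e-02] shift [ 0.0223 -0.4205  0.5053]
```

Emit:
{"method": "move_arm", "body": {
  "targets": [
    [[-37, 0, 0], [0.022, -0.42, 0.505], 1],
    [[-37, 0, 0], [0.022, -0.42, 0.505], 1],
    [[-37, 0, 0], [0.022, -0.42, 0.505], 1],
    [[-37, 0, 0], [0.022, -0.42, 0.505], 1],
    [[-37, 0, 0], [0.022, -0.42, 0.505], 1],
    [[-37, 0, 0], [0.022, -0.42, 0.505], 1],
    [[-37, 0, 0], [0.022, -0.42, 0.505], 1],
    [[-37, 0, 0], [0.022, -0.42, 0.505], 1],
    [[-37, 0, 0], [0.022, -0.42, 0.505], 1],
    [[-37, 0, 0], [0.022, -0.42, 0.505], 1],
    [[-37, 0, 0], [0.022, -0.42, 0.505], 1],
    [[-37, 0, 0], [0.022, -0.42, 0.505], 1]
  ],
  "newtons": 40
}}

```text
time: 1.65
eef_pos: [0.4488, 0.0875, 0.2265]
eef_rot: [[0.001, -0.218, 0.976], [0.0, 0.976, 0.218], [-1.0, -0.0, 0.001]]
wrist_force: [0.7, 1.4, -0.1]
opening: 1.001
```

```bash
python3 -c "
from h import *
goal(.524,-.068,.22,102.6)"
```

```text
turn [0.   0.07 0.  ] shift [ 0.0066 -0.1681  0.0395]
```

Emit:
{"method": "move_arm", "body": {
  "targets": [
    [[0, 0, 0], [0.006, -0.16, 0.038], 1],
    [[0, 0, 0], [0.006, -0.16, 0.038], 1],
    [[0, 0, 0], [0.006, -0.16, 0.038], 1],
    [[0, 0, 0], [0.006, -0.16, 0.038], 1],
    [[0, 0, 0], [0.006, -0.16, 0.038], 1],
    [[0, 0, 0], [0.006, -0.16, 0.038], 1],
    [[0, 0, 0], [0.006, -0.16, 0.038], 1]
  ]
}}

```text
time: 2.23
eef_pos: [0.5198, -0.0584, 0.2199]
eef_rot: [[-0.001, -0.217, 0.976], [0.001, 0.976, 0.217], [-1.0, 0.001, -0.001]]
wrist_force: [-0.8, -0.0, 0.1]
opening: 0.998
```

Run:
```python
from h import *
np.set_printoptions(suppress=True,precision=4)
p=eyes.get_image('wrist'); print('cam',p['extrinsics'])
vis=p['color'].copy()
z=.048
b=nearest(p,'new_block_mid',[.524,-.068,z])
if b:
    e,m,c,cf=b
    cs,_=cv2.findContours(m,cv2.RETR_EXTERNAL,cv2.CHAIN_APPROX_NONE); k=max(cs,key=cv2.contourArea)
    for z in(.048,.032):
        P=np.array([back(p,q[0],z)[:2] for q in k])
        r=cv2.minAreaRect((P*1000).astype(np.float32)); print(z,e,cf,r)
    cv2.drawContours(vis,[k],-1,(255,0,0),1)
cv2.imwrite('pics/w1.png',vis[:,:,::-1])
goal(.524,-.068,.22,102.6)
```

```text
cam [[-0.2175  0.9411  0.259   0.4555]
 [ 0.9761  0.2095  0.0583 -0.072 ]
 [ 0.0006  0.2655 -0.9641  0.3528]
 [ 0.      0.      0.      1.    ]]
0.048 0.7052203161006333 0.76 ((527.1961059570312, -67.57589721679688), (114.76434326171875, 36.96107482910156), 13.02876091003418)
0.032 0.7052203161006333 0.76 ((530.9608764648438, -67.34498596191406), (120.78775787353516, 38.900997161865234), 13.0287446975708)
turn [ 0.08 -0.02 -0.02] shift [ 0.0003 -0.0114  0.0019]
```

View pics/w1.png

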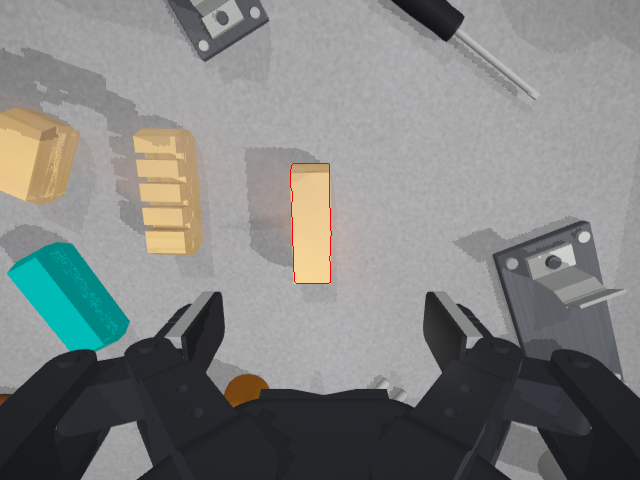

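Run:
```python
from h import *
E=np.array([[-0.2175,.9411,.259,.4555],[.9761,.2095,.0583,-.072],[.0006,.2655,-.9641,.3528],[0,0,0,1]])
p=eyes.get_image('wrist'); print(p['camera_matrix'][0])
a=back(p,(310.5,172.5),.048);b=back(p,(312.5,283.5),.048);c=back(p,(310.5,163),.032);d=back(p,(312.5,283.5),.032)
print(a,b,(a+b)/2,np.linalg.norm(a-b)); print(c,d,(c+d)/2,np.linalg.norm(c-d)); v=b-a;print(np.degrees(np.arctan2(v[1],v[0])))
s=manip.get_state();print(s['eef_pos'])
m=(a+b+c+d)/4
goal(m[0],m[1],.020+.008,102.8)
```

```text
[335.44516064   0.         323.4705058 ]
[ 0.47944466 -0.0774087   0.048     ] [ 0.58353485 -0.05310119  0.048     ] [ 0.53148975 -0.06525495  0.048     ] 0.10689070438904368
[ 0.47217613 -0.07957365  0.032     ] [ 0.59026019 -0.05216251  0.032     ] [ 0.53121816 -0.06586808  0.032     ] 0.12122382067391929
13.144354063731774
[ 0.51966985 -0.05710699  0.22038741]
turn [-0.09 -0.   -0.02] shift [ 0.1924 -0.0109  0.0095]
```

Wrist view: the chosen bar lies at (311,223), the worn block at (165,192) and the turquoise one at (68,297). The measured lengths of 107 and 121 mm match the description. I descend with the jaws clear and then grip.

Emit:
{"method": "move_arm", "body": {
  "targets": [
    [[0, 0, 0], [0.03, -0.011, 0.0095], 1],
    [[0, 0, 0], [0.06, -0.011, 0.0095], 1],
    [[0, 0, 0], [0.1, -0.011, 0.0095], 1],
    [[0, 0, 0], [0.14, -0.011, 0.0095], 1],
    [[0, 0, 0], [0.17, -0.011, 0.0095], 1],
    [[0, 0, 0], [0.19, -0.011, 0.0095], 1],
    [[0, 0, 0], [0.199, -0.011, 0.0095], 1],
    [[0, 0, 0], [0.199, -0.011, 0.0095], 1],
    [[0, 0, 0], [0.199, -0.011, 0.0095], 1]
  ]
}}

```text
time: 3.13
eef_pos: [0.5322, -0.0664, 0.0219]
eef_rot: [[0.0, -0.219, 0.976], [-0.0, 0.976, 0.219], [-1.0, -0.0, 0.0]]
wrist_force: [1.2, -0.1, -0.5]
opening: 1.001
```

Run:
```python
from h import *
p=eyes.get_image('wrist');cv2.imwrite('pics/w2.png',p['color'][:,:,::-1])
goal(.5313,-.0655,.02,102.9)
```

```text
turn [-0.24  0.12  0.06] shift [ 0.0027  0.0016 -0.0015]
```

View pics/w2.png

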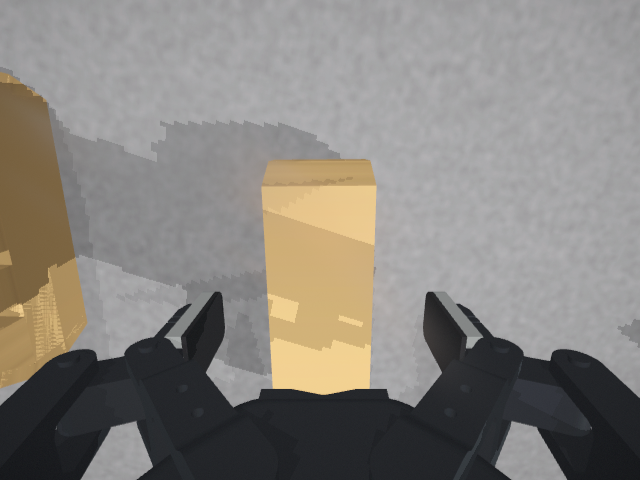

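The bar at (320,275) sits centred between the fingers. Closing now.

Emit:
{"method": "move_arm", "body": {
  "targets": [
    [[0, 0, 0], [0, 0, 0], 0.3],
    [[0, 0, 0], [0, 0, 0], 0.3],
    [[0, 0, 0], [0, 0, 0], 0.3],
    [[0, 0, 0], [0, 0, 0], 0.2],
    [[0, 0, 0], [0, 0, 0], 0.2],
    [[0, 0, 0], [0, 0, 0], 0.2],
    [[0, 0, 0], [0, 0, 0], 0.2],
    [[0, 0, 0], [0, 0, 0], 0.2],
    [[0, 0, 0], [0, 0, 0], 0.2]
  ],
  "newtons": 60
}}

```text
time: 3.93
eef_pos: [0.5326, -0.0674, 0.0222]
eef_rot: [[0.002, -0.218, 0.976], [-0.001, 0.976, 0.218], [-1.0, -0.001, 0.002]]
wrist_force: [-0.4, 0.1, 6.6]
opening: 0.411
```

Run:
```python
from h import *
p=eyes.get_image('wrist');cv2.imwrite('pics/w3.png',p['color'][:,:,::-1])
s=manip.get_state();print(s['eef_pos'],s['opening'],s['wrist_force'])
```

```text
[ 0.53263898 -0.0673714   0.02214078] 0.40824976429130855 [-1.00225048 -0.69420767  6.07089307]
```

View pics/w3.png

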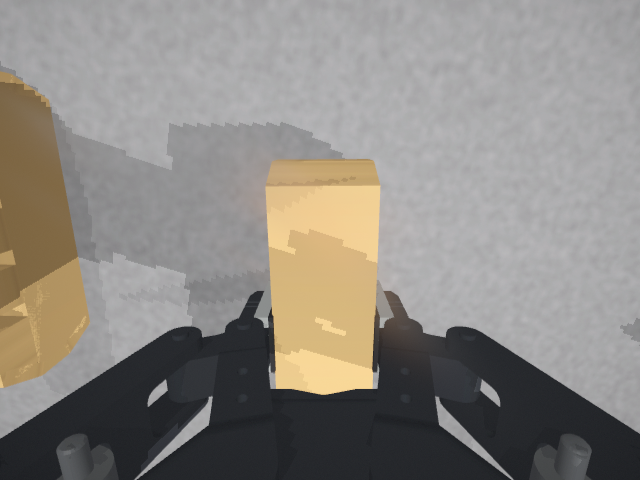

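Run:
```python
from h import *
p=eyes.get_image('wrist');s=manip.get_state();A=np.array(s['eef_rot'])
for (u,v),z,h in [((323,185),.048,.053),((322,160),.032,.060)]:
    X=back(p,(u,v),z); l=A.T@(X-s['eef_pos']); print(l, 'centre off along tool z',l[2]+h)
goal(.5775,.2308,.15,125.5)
```

```text
[-0.02593245  0.00063922 -0.05416766] centre off along tool z -0.001167658232039577
[-0.00994383  0.00025769 -0.06127942] centre off along tool z -0.0012794160481408093
turn [-22.91   0.08   0.07] shift [-0.1279  0.2811  0.109 ]
```

Gripped at opening 0.41 (35 mm), with the block centre 1.2 mm from the TCP. Lifting and carrying it to the jig.

Emit:
{"method": "move_arm", "body": {
  "targets": [
    [[0, 0, 0], [-0.02, 0, 0], 0.2],
    [[0, 0, 0], [-0.05, 0, 0], 0.2],
    [[0, 0, 0], [-0.08, 0, 0], 0.2],
    [[-4, 0, 0], [-0.11, 0.02, 0.01], 0.2],
    [[-8, 0, 0], [-0.128, 0.05, 0.02], 0.2],
    [[-12, 0, 0], [-0.128, 0.08, 0.03], 0.2],
    [[-16, 0, 0], [-0.128, 0.11, 0.04], 0.2],
    [[-20, 0, 0], [-0.128, 0.14, 0.05], 0.2],
    [[-23, 0, 0], [-0.128, 0.17, 0.06], 0.2],
    [[-23, 0, 0], [-0.128, 0.195, 0.07], 0.2],
    [[-23, 0, 0], [-0.128, 0.21, 0.08], 0.2],
    [[-23, 0, 0], [-0.128, 0.21, 0.08], 0.2]
  ]
}}

```text
time: 5.03
eef_pos: [0.5645, 0.1587, 0.1486]
eef_rot: [[0.0, -0.585, 0.811], [0.001, 0.811, 0.585], [-1.0, 0.001, 0.001]]
wrist_force: [0.9, -0.2, -1.5]
opening: 0.417
```

Run:
```python
from h import *
p=eyes.get_image('wrist');cv2.imwrite('pics/w4.png',p['color'][:,:,::-1])
goal(.5775,.2308,.15,125.5)
```

```text
turn [ 0.27 -0.04 -0.03] shift [-0.0015  0.052   0.0542]
```

View pics/w4.png

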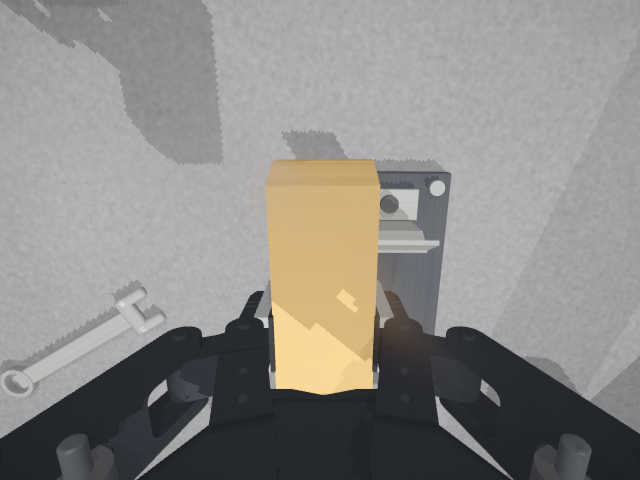

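Run:
```python
from h import *
p=eyes.get_image('wrist');np.set_printoptions(suppress=True,precision=4)
c=back(p,(451,172.5),.012);d=back(p,(437,330),.012)
v=d-c;a=np.arctan2(v[1],v[0]);print(c,d,np.degrees(a))
for a in(a,np.radians(35.5)):
  print(c+.105*np.array([np.cos(a),np.sin(a),0])+.05*np.array([np.sin(a),-np.cos(a),0]))
im=p['color'][150:350,360:480][:,:,::-1];cv2.imwrite('pics/w4c.png',cv2.resize(im,None,fx=3,fy=3,interpolation=2))
```

```text
[0.4676 0.2119 0.012 ] [0.5798 0.2946 0.012 ] 36.38413729758049
[0.5818 0.2339 0.012 ]
[0.5821 0.2321 0.012 ]
```

View pics/w4c.png

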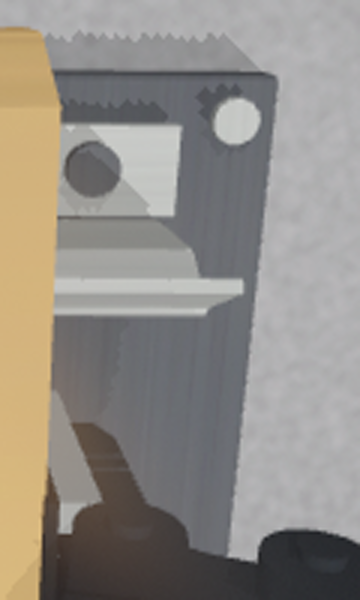

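Wrist view: the jig's near corner is at (452,174). This puts the seat at about (0.582, 0.233), 4 mm from the top-view estimate. The bar showed the same offset between cameras, so I use the wrist frame for both.

Run:
```python
from h import *
goal(.583,.234,.12,125.8)
```

```text
turn [-0.11 -0.08 -0.02] shift [0.0284 0.0522 0.0614]
```

Emit:
{"method": "move_arm", "body": {
  "targets": [
    [[0, 0, 0], [0.0, 0.018, 0.021], 0.2],
    [[0, 0, 0], [0.0, 0.036, 0.042], 0.2],
    [[0, 0, 0], [0.0, 0.052, 0.0605], 0.2],
    [[0, 0, 0], [0.01, 0.052, 0.0605], 0.2],
    [[0, 0, 0], [0.02, 0.052, 0.0605], 0.2],
    [[0, 0, 0], [0.028, 0.052, 0.0605], 0.2],
    [[0, 0, 0], [0.028, 0.052, 0.0605], 0.2],
    [[0, 0, 0], [0.028, 0.052, 0.0605], 0.2]
  ]
}}

```text
time: 5.8
eef_pos: [0.582, 0.2312, 0.12]
eef_rot: [[-0.003, -0.581, 0.814], [-0.001, 0.814, 0.581], [-1.0, 0.001, -0.003]]
wrist_force: [0.2, 0.0, -1.4]
opening: 0.411
```

Run:
```python
from h import *
p=eyes.get_image('wrist');q=eyes.get_image('scene');t=eyes.get_image('top')
goal(.583,.234,.12,125.8)
a=cv2.resize(q['color'][250:480,260:480],(400,418),interpolation=2);b=cv2.resize(t['color'][110:290,100:272],(399,418),interpolation=2)
cv2.imwrite('pics/h5.png',np.hstack([a,b])[:,:,::-1]);cv2.imwrite('pics/w5.png',p['color'][:,:,::-1])
```

```text
turn [-0.26  0.03  0.01] shift [0.0017 0.0017 0.0008]
```

View pics/h5.png

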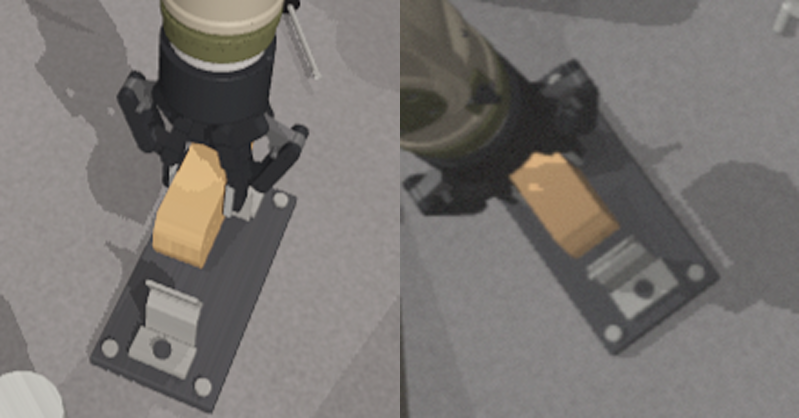

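View pics/w5.png

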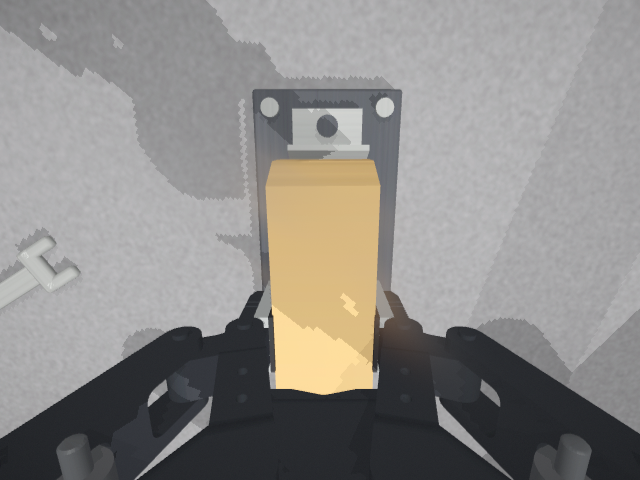

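Run:
```python
from h import *
p=eyes.get_image('wrist');s=manip.get_state();A=np.array(s['eef_rot']);np.set_printoptions(suppress=True,precision=4)
f=lambda uv,z:A.T@(back(p,uv,z)-s['eef_pos'])
l,r=f((253,90),.012),f((402,90),.012); l2,r2=f((261,280),.012),f((391,280),.012)
print(l,r,l2,r2,'width',r[1]-l[1]); print('seat z off',(l[2]+r[2])/2+.105,'y',(l[1]+r[1])/2,(l2[1]+r2[1])/2)
a,b=f((286,146),.082),f((370,146),.082);print('lip',a,b,'seat z',a[2]+.066)
zt=s['eef_pos'][2]+.026
e=f((323,186),zt);print('block',e, e[2]+.053)
```

```text
[ 0.1098 -0.0471 -0.1024] [ 0.1098  0.0525 -0.1024] [ 0.1099 -0.0485  0.0338] [0.1099 0.0524 0.0338] width 0.0995250922401175
seat z off 0.002569424216458477 y 0.002693294092859247 0.0019469825070490762
lip [ 0.0398 -0.0186 -0.0662] [ 0.0398  0.023  -0.0662] seat z -0.00023486200724423534
block [-0.0261 -0.0002 -0.0539] -0.0009003950767790744
```

The bar is above the seat, lined up to about 2 mm in y and z and 0.3°. I correct that and start down.

Emit:
{"method": "move_arm", "body": {
  "targets": [
    [[0, 0, 0], [0.0, 0.002, 0.002], 0.2],
    [[0, 0, 0], [0.008, 0.002, 0.002], 0.2],
    [[0, 0, 0], [0.016, 0.002, 0.002], 0.2],
    [[0, 0, 0], [0.024, 0.002, 0.002], 0.2],
    [[0, 0, 0], [0.032, 0.002, 0.002], 0.2],
    [[0, 0, 0], [0.038, 0.002, 0.002], 0.2],
    [[0, 0, 0], [0.038, 0.002, 0.002], 0.2]
  ]
}}

```text
time: 6.58
eef_pos: [0.5824, 0.2354, 0.081]
eef_rot: [[-0.003, -0.582, 0.813], [-0.001, 0.813, 0.582], [-1.0, 0.001, -0.003]]
wrist_force: [0.6, 0.8, -1.6]
opening: 0.417
```

Emit:
{"method": "move_arm", "body": {
  "targets": [
    [[0, 0, 0], [0.006, 0, 0], 0.2],
    [[0, 0, 0], [0.012, 0, 0], 0.2],
    [[0, 0, 0], [0.017, 0, 0], 0.2],
    [[0, 0, 0], [0.022, 0, 0], 0.2],
    [[0, 0, 0], [0.027, 0, 0], 0.2],
    [[0, 0, 0], [0.032, 0, 0], 0.2],
    [[0, 0, 0], [0.032, 0, 0], 0.2]
  ],
  "newtons": 80
}}

```text
time: 7.17
eef_pos: [0.5827, 0.2353, 0.0496]
eef_rot: [[-0.002, -0.582, 0.813], [-0.001, 0.813, 0.582], [-1.0, 0.001, -0.002]]
wrist_force: [-0.6, 0.7, -4.3]
opening: 0.416
```

Run:
```python
from h import *
p=eyes.get_image('wrist');q=eyes.get_image('scene')
print(manip.get_state()['eef_pos'],manip.get_state()['wrist_force'])
a=cv2.resize(q['color'][250:480,260:480],(400,418),interpolation=2);b=cv2.resize(p['color'][60:400,160:485],(400,418),interpolation=2)
cv2.imwrite('pics/h6.png',np.hstack([a,b])[:,:,::-1])
```

```text
[0.58271464 0.23540399 0.05005168] [ 0.1421706  -0.6256769  -3.20574734]
```

View pics/h6.png

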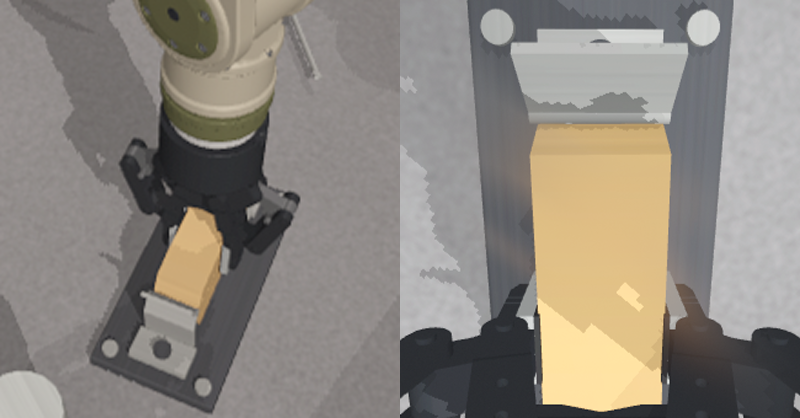

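The bar is sliding square between both clips, with the noses about to reach its upper bevel. I press it the rest of the way.

Emit:
{"method": "move_arm", "body": {
  "targets": [
    [[0, 0, 0], [0.004, 0, 0], 0.2],
    [[0, 0, 0], [0.008, 0, 0], 0.2],
    [[0, 0, 0], [0.012, 0, 0], 0.2],
    [[0, 0, 0], [0.015, 0, 0], 0.2],
    [[0, 0, 0], [0.017, 0, 0], 0.2],
    [[0, 0, 0], [0.017, 0, 0], 0.2],
    [[0, 0, 0], [0.017, 0, 0], 0.2]
  ]
}}

```text
time: 7.85
eef_pos: [0.5831, 0.2356, 0.0343]
eef_rot: [[-0.001, -0.582, 0.813], [-0.0, 0.813, 0.582], [-1.0, 0.0, -0.001]]
wrist_force: [-2.5, -0.6, 1.2]
opening: 0.409
```

Run:
```python
from h import *
p=eyes.get_image('wrist');q=eyes.get_image('scene')
s=manip.get_state();print(s['eef_pos'],s['wrist_force'])
a=cv2.resize(q['color'][250:480,260:480],(400,418),interpolation=2);b=cv2.resize(p['color'][60:400,160:485],(400,418),interpolation=2)
cv2.imwrite('pics/h7.png',np.hstack([a,b])[:,:,::-1])
```

```text
[0.5831771  0.23559338 0.03430809] [-2.85410031 -0.76353305  1.6401572 ]
```

View pics/h7.png

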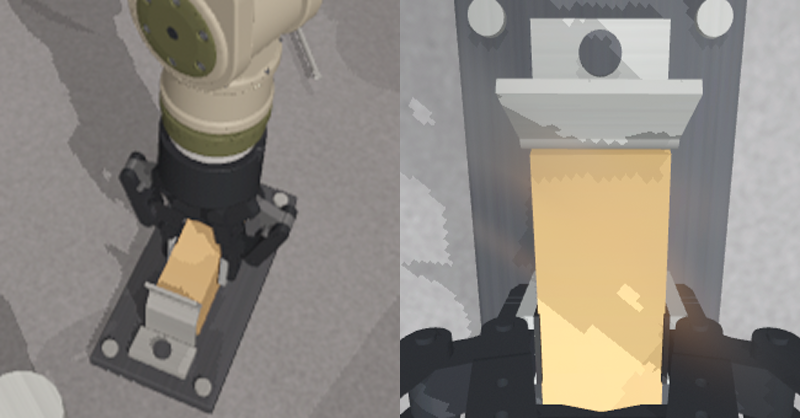

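The noses look snapped over and it is just touching down (about +3 N). A small firm press to confirm it is seated.

Emit:
{"method": "move_arm", "body": {
  "targets": [
    [[0, 0, 0], [0.001, 0, 0], 0.2],
    [[0, 0, 0], [0.002, 0, 0], 0.2],
    [[0, 0, 0], [0.002, 0, 0], 0.2],
    [[0, 0, 0], [0.002, 0, 0], 0.2]
  ]
}}

```text
time: 8.28
eef_pos: [0.5832, 0.2356, 0.0342]
eef_rot: [[0.0, -0.582, 0.813], [0.0, 0.813, 0.582], [-1.0, -0.0, 0.0]]
wrist_force: [-8.1, -2.7, 13.1]
opening: 0.412
```

Firm stop: +13 N with no travel. Releasing.

Emit:
{"method": "move_arm", "body": {
  "targets": [
    [[0, 0, 0], [-0.001, 0, 0], 0.2],
    [[0, 0, 0], [-0.002, 0, 0], 0.5],
    [[0, 0, 0], [-0.002, 0, 0], 0.9],
    [[0, 0, 0], [-0.002, 0, 0], 1],
    [[0, 0, 0], [-0.002, 0, 0], 1],
    [[0, 0, 0], [-0.002, 0, 0], 1],
    [[0, 0, 0], [-0.002, 0, 0], 1],
    [[0, 0, 0], [-0.002, 0, 0], 1]
  ]
}}

```text
time: 8.95
eef_pos: [0.5836, 0.2357, 0.034]
eef_rot: [[-0.0, -0.582, 0.813], [0.0, 0.813, 0.582], [-1.0, 0.0, -0.0]]
wrist_force: [1.1, -0.5, 0.1]
opening: 1.002
```

Emit:
{"method": "move_arm", "body": {
  "targets": [
    [[0, 0, 0], [-0.02, 0, 0], 1],
    [[0, 0, 0], [-0.05, 0, 0], 1],
    [[0, 0, 0], [-0.09, 0, 0], 1],
    [[0, 0, 0], [-0.13, 0, 0], 1],
    [[0, 0, 0], [-0.17, 0, -0.03], 1],
    [[0, 0, 0], [-0.19, 0, -0.06], 1],
    [[0, 0, 0], [-0.19, 0, -0.08], 1],
    [[0, 0, 0], [-0.19, 0, -0.1], 1],
    [[0, 0, 0], [-0.19, 0, -0.1], 1],
    [[0, 0, 0], [-0.19, 0, -0.1], 1]
  ]
}}

```text
time: 9.78
eef_pos: [0.5018, 0.1771, 0.2248]
eef_rot: [[0.001, -0.582, 0.813], [0.0, 0.813, 0.582], [-1.0, -0.0, 0.001]]
wrist_force: [-0.2, -0.2, 0.2]
opening: 1.002
```

Run:
```python
from h import *
p=eyes.get_image('wrist');q=eyes.get_image('scene');t=eyes.get_image('top')
s=manip.get_state();print(s['eef_pos'],s['wrist_force'])
a=cv2.resize(q['color'][250:480,260:480],(400,418),interpolation=2);b=cv2.resize(t['color'][110:290,100:272],(399,418),interpolation=2)
cv2.imwrite('pics/h8.png',np.hstack([a,b])[:,:,::-1]);cv2.imwrite('pics/w8.png',p['color'][:,:,::-1])
for n,P in(('s',q),('t',t),('w',p)):
  for k in('new_block_mid','jig_seat','worn_block_mid','short_block_mid'):
    for d in nets.search_frame(P,k):print(n,k,np.round(d['at'],3),round(d['conf'],2))
```

```text
[0.50288426 0.17772586 0.22398129] [-0.26905338 -0.45573202 -0.64084841]
s new_block_mid [ 0.668 -0.284  0.039] 0.86
s new_block_mid [0.579 0.237 0.063] 0.57
s jig_seat [ 0.349 -0.224  0.016] 0.97
s jig_seat [0.611 0.259 0.012] 0.81
s worn_block_mid [ 0.534 -0.197  0.04 ] 0.88
s short_block_mid [ 0.529 -0.326  0.036] 0.82
s short_block_mid [0.584 0.237 0.063] 0.69
t new_block_mid [0.562 0.224 0.06 ] 0.86
t new_block_mid [ 0.663 -0.295  0.047] 0.66
t jig_seat [0.533 0.205 0.011] 0.81
t jig_seat [ 0.32  -0.226  0.004] 0.64
t worn_block_mid [ 0.522 -0.203  0.045] 0.94
t short_block_mid [ 0.517 -0.334  0.051] 0.62
w new_block_mid [0.576 0.228 0.061] 0.95
w jig_seat [0.559 0.218 0.012] 0.85
```

View pics/h8.png

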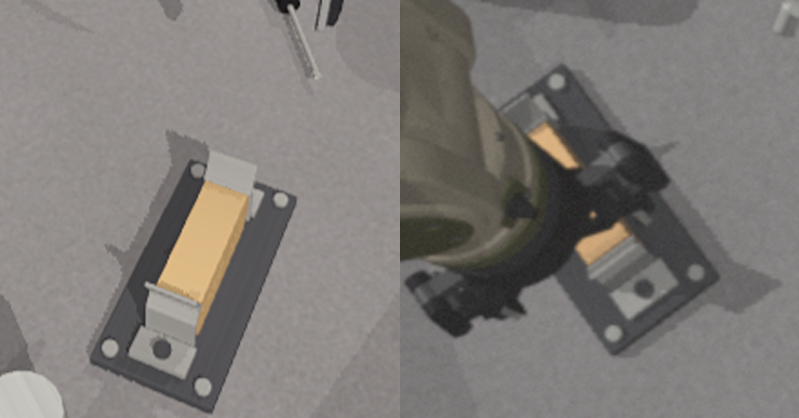

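View pics/w8.png

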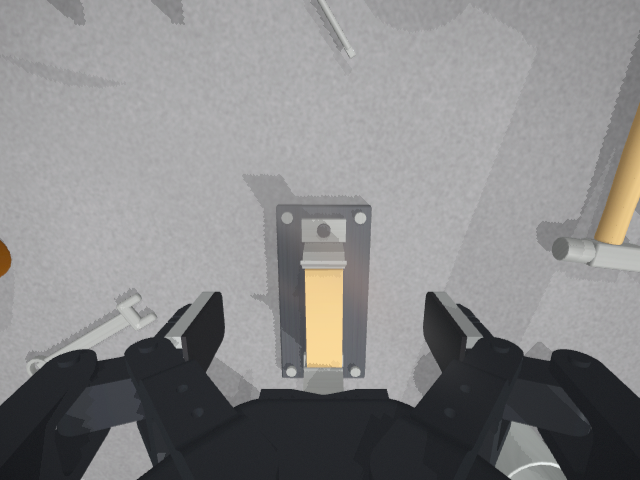

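The block is flat, square and centred. In the wrist view the jig spans columns 278–370 and the block is centred at column 324. Both clips are over the ends and the gripper is clear.

```bash
python3 -c "
from plant import order
print(order.job_done())"
```

```text
the job is handed in; nothing more can be done
None
```

I fitted the plain full-length block into the large jig, let go of it and handed the job in at about 10 s of the 38 s allowed. The hand-in gave no verdict.

**Seating:** I gripped the block across its width at mid-length, lined it up over the seat and pressed it straight down between the clips. It came to a firm stop at +13 N. The tool was then 12 mm higher than when it gripped the block on the table, which matches the base height, so the block should be flat on the base.

**Last pictures:** the block is under both clip noses, square and centred to within a few millimetres. The gripper was about 0.19 m above it with almost no force on the wrist.

**Bystanders:** the sawn-up block reads within about 1 mm of its first position, and the short block within about 3 mm in the scene view.

**Disagreements:**
- The top and wrist cameras differed by about 4 mm on both the block and the jig; I used the wrist camera for both.
- In the last scene picture the network also offered the fitted block as a "short block". That is a look-alike misreading, because the clips hide its ends.
- Its jig positions in the last pictures were several centimetres off because the jig was partly hidden. I judged centring from the outlines instead.

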